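# Line up the microscope objectives on the rail

### The arm

A 6-joint arm with a two-finger parallel gripper is mounted at the origin on the work surface. World frame = base frame: x ahead of the robot, y to its left, z up, the work surface at z = 0. Lengths are in m, angles in rad, forces in N, time in s.
With the tool pointing down it reaches from about 0.375 to 0.9 m from the base axis. Payload 3.1 kg.
Tool frame: the origin (TCP) lies midway between the tips of the shut fingers; the grasp point (between the pads) lies 19 mm behind it; x points along the fingers, z is the direction in which the jaws open and shut, and the axes are right-handed (so a half turn about x gives the same grasp; the last joint's range is limited). The gripper opens to 85 mm and grips with 20 to 120 N. Pads are 22 mm wide; open, the fingers measure 114 mm over their backs; the gripper's body (76 mm by 85 mm) begins 54 mm behind the grasp point. The pads swing forward as they close: fully open they stand 13 mm farther back than shut.
Start: joints at [0.95, 0.527, 1.433, -0, 1.181, -0.178], TCP at [0.268, 0.565, 0.231] pointing down, gripper open.
Joint ranges: [-3.08, 3.08], [-0.75, 2.2], [0.22, 2.44], [-1.43, 4.57], [0, 2.65], [-2.85, 2.85]. Speed limits (rad/s): [2.79, 2.79, 3.14, 3.14, 3.14, 3.14].

### API

Orientations are given as a unit quaternion [x, y, z, w].
In Python, from station import telemetry, optics, manip gives the robot as it stands.
- The arm moves only by the tool step_arm, never from a script. Its argument "commands" is a list of rows, each a list of 4 numbers: the shift along the tool's x, y, z in m, then the turn about the tool's x in rad. A call has 1 to 8 rows; each row is the pose to reach, as a shift and turn from the pose measured when the call began, along the tool's axes at that moment; what a row does not reach only later rows make up. A row lasts 1/12 s, in which the tool goes at most 41.7 mm and 7.16 degrees, less where a joint would pass 70% of its speed; a pose out of reach is approached as far as the arm can. A call with a gripper value outside its range is refused whole. "jaw" is the finger opening in m, from 0 to 0.0854, set as the call begins (left out, the last holds). The fingers move at their own pace and stop on an object; "grip_force" is the grip in N (left out, the last holds). Time passes only in rows, so rows that repeat a pose let the fingers close. It gives the time, the measured TCP pose, the force and the opening at its end, in the units of the state.
- telemetry.sense(): the state, without advancing time (a new reading comes with each control period).
- optics.snapshot(name): name is "scene" or "top" or "wrist"; returns the picture (400x640x3 uint8, red, green, blue); there is no depth.
- optics.camera_params(name): a dict with "mtx" (3x3 intrinsics, pixels), "origin" and "attitude" of the camera in the world. Camera axes: x right, y down, z forward; pixel columns grow to the right and rows downward; lengths in m; the calibration is good to about 2 mm. A picture is of the moment at which its call begins: read the wrist's pose just before it. camera_params takes no time and is no camera call; for the wrist camera it gives the pose at the moment of the call.
- manip.sign_off(): hands the job in, once; it reports no verdict.
The state is a dict: "t": time; "q": joint angles; "qd": joint speeds; "tau": joint torques, N m; "tcp_pos": TCP position; "tool_rot": TCP orientation; "force": force on the tool from outside, world axes, zero at the start; "ft_torque": the same for the moment, N m; "finger_gap": opening from 0.0 (shut) to 1.0 (fully open).
Only numpy, scipy, OpenCV 4.12 (cv2) and the standard library are available. Lean on these libraries where they do the work, as an engineer would, in place of code of your own. Each camera call takes 0.05 s, during which the arm holds its last target.

### The job

The objectives are off the microscope: stand all four on the carriers of the optical rail, one on the middle of each round pad, upright with the front lens up, lined up in order of length. The longest, which is the oil objective, belongs on the carrier next to the oil bottle and the shortest at the far end from it. They are delicate: set each down gently, do not drop one or let one tip over.

Things in the scene. Friction and masses are not known exactly. Their poses are not given: they have to be found in the camera images.
- objective_1_mid (a point): The shortest of four microscope objectives: bare steel barrel upright on its brass thread, dark front lens up, 40 mm tall. Lowest 5 mm: thread 26 mm across; then a 34 mm cylinder up to 32 mm above the underside; then a nose narrowing to a 26 mm tip. Up to 0.4 kg. Grip the cylinder from above; 25 mm is free all round. Point: on its axis, half-way up (20 mm above the underside); z along the axis, up.
- objective_2_mid (a point): The second shortest of four microscope objectives: bare steel barrel upright on its brass thread, dark front lens up, 51 mm tall. Lowest 5 mm: thread 26 mm across; then a 34 mm cylinder up to 36 mm above the underside; then a nose narrowing to a 20 mm tip. Up to 0.4 kg. Grip the cylinder from above; 25 mm is free all round. Point: on its axis, half-way up (25.5 mm above the underside); z along the axis, up.
- objective_3_mid (a point): The second longest of four microscope objectives: bare steel barrel upright on its brass thread, dark front lens up, 62 mm tall. Lowest 5 mm: thread 26 mm across; then a 34 mm cylinder up to 40 mm above the underside; then a nose narrowing to a 14 mm tip. Up to 0.4 kg. Grip the cylinder from above; 25 mm is free all round. Point: on its axis, half-way up (31 mm above the underside); z along the axis, up.
- objective_4_mid (a point): The longest of four microscope objectives: bare steel barrel upright on its brass thread, dark front lens up, 74 mm tall. Lowest 5 mm: thread 26 mm across; then a 34 mm cylinder up to 46 mm above the underside; then a nose narrowing to a 10 mm tip. Up to 0.4 kg. Grip the cylinder from above; 25 mm is free all round. Point: on its axis, half-way up (37 mm above the underside); z along the axis, up.
- carrier_a: One of four identical carriers fixed on the rail: a block with a round flat platform, 54 mm across, with a dark rubber pad 47 mm across, no rim, top 40 mm above the table. Which letter stands where varies; neighbours' centres are 60 to 92 mm apart. Origin on the platform's axis, 20 mm above the table, 20 mm below the platform's top. x across the rail, y along it, z up.
- carrier_b: One of four identical carriers fixed on the rail: a block with a round flat platform, 54 mm across, with a dark rubber pad 47 mm across, no rim, top 40 mm above the table. Which letter stands where varies; neighbours' centres are 60 to 92 mm apart. Origin on the platform's axis, 20 mm above the table, 20 mm below the platform's top. x across the rail, y along it, z up.
- carrier_c: One of four identical carriers fixed on the rail: a block with a round flat platform, 54 mm across, with a dark rubber pad 47 mm across, no rim, top 40 mm above the table. Which letter stands where varies; neighbours' centres are 60 to 92 mm apart. Origin on the platform's axis, 20 mm above the table, 20 mm below the platform's top. x across the rail, y along it, z up.
- carrier_d: One of four identical carriers fixed on the rail: a block with a round flat platform, 54 mm across, with a dark rubber pad 47 mm across, no rim, top 40 mm above the table. Which letter stands where varies; neighbours' centres are 60 to 92 mm apart. Origin on the platform's axis, 20 mm above the table, 20 mm below the platform's top. x across the rail, y along it, z up.
- rail: Aluminium optical rail bolted to the table, 352 mm long, 46 mm wide, 20 mm high, lying roughly across in front of the robot. Origin at the centre of its underside; y along the rail, x across it, z up.
- oil_station: Fixed white drip tray, 70 x 70 x 12 mm, with a small amber glass oil bottle with a black dropper cap in its middle, 91 mm high in all. It stands beyond the left or the right end of the rail, about 240 mm from the rail's centre (a grey-blue tissue box, 36 mm high, stands beyond the other end). Origin at the centre of the tray's underside, z up.
Not all that is in view belongs to the job. Leave any green, purple or red look-alike of the carrier_a alone.

How it is judged:
At the end, for the whole second after the job is handed in: All four objectives stand upright (0.08 rad) and at rest, one on each carrier, axis within 13 mm of the carrier's and seated (height within 4 mm), in order of length along the rail: the longest nearest the oil bottle, the shortest farthest from it ((horizontal distance between objective_1_mid and carrier_a below 0.013 m or horizontal distance between objective_1_mid and carrier_b below 0.013 m or horizontal distance between objective_1_mid and carrier_c below 0.013 m or horizontal distance between objective_1_mid and carrier_d below 0.013 m) and height (world z) of objective_1_mid between 0.056 and 0.064 m and angle between each of objective_1_mid, objective_2_mid, objective_3_mid, objective_4_mid's own z axis and vertical below 0.08 rad and linear speed of each of objective_1, objective_2, objective_3, objective_4 below 0.02 m/s and (horizontal distance between objective_2_mid and carrier_a below 0.013 m or horizontal distance between objective_2_mid and carrier_b below 0.013 m or horizontal distance between objective_2_mid and carrier_c below 0.013 m or horizontal distance between objective_2_mid and carrier_d below 0.013 m) and height (world z) of objective_2_mid between 0.0615 and 0.0695 m and (horizontal distance between objective_3_mid and carrier_a below 0.013 m or horizontal distance between objective_3_mid and carrier_b below 0.013 m or horizontal distance between objective_3_mid and carrier_c below 0.013 m or horizontal distance between objective_3_mid and carrier_d below 0.013 m) and height (world z) of objective_3_mid between 0.067 and 0.075 m and (horizontal distance between objective_4_mid and carrier_a below 0.013 m or horizontal distance between objective_4_mid and carrier_b below 0.013 m or horizontal distance between objective_4_mid and carrier_c below 0.013 m or horizontal distance between objective_4_mid and carrier_d below 0.013 m) and height (world z) of objective_4_mid between 0.073 and 0.081 m and ((y of oil_station in the frame of rail above 0 m and y of objective_1_mid in the frame of rail between -0.144 and -0.084 m and y of objective_2_mid in the frame of rail between -0.068 and -0.008 m and y of objective_3_mid in the frame of rail between 0.008 and 0.068 m and y of objective_4_mid in the frame of rail between 0.084 and 0.144 m) or (y of oil_station in the frame of rail below 0 m and y of objective_1_mid in the frame of rail between 0.084 and 0.144 m and y of objective_2_mid in the frame of rail between 0.008 and 0.068 m and y of objective_3_mid in the frame of rail between -0.068 and -0.008 m and y of objective_4_mid in the frame of rail between -0.144 and -0.084 m))); the robot touches nothing.
It fails at once if an objective is tipped over (angle between any of objective_1_mid, objective_2_mid, objective_3_mid, objective_4_mid's own z axis and vertical above 0.7 rad).
It fails at once if an objective is dropped (falls freely, out of the fingers, at over 0.45 m/s: about 10 mm) ((linear speed of objective_1 above 0.45 m/s and contact force between objective_1 and the fingers below 0.05 N) or (linear speed of objective_2 above 0.45 m/s and contact force between objective_2 and the fingers below 0.05 N) or (linear speed of objective_3 above 0.45 m/s and contact force between objective_3 and the fingers below 0.05 N) or (linear speed of objective_4 above 0.45 m/s and contact force between objective_4 and the fingers below 0.05 N)).
It fails at once if an objective is pressed or banged hard on a carrier (contact force over 60 N) (contact force between any of objective_1, objective_2, objective_3, objective_4 and carrier_a above 60 N or contact force between any of objective_1, objective_2, objective_3, objective_4 and carrier_b above 60 N or contact force between any of objective_1, objective_2, objective_3, objective_4 and carrier_c above 60 N or contact force between any of objective_1, objective_2, objective_3, objective_4 and carrier_d above 60 N).
It also fails if it takes over 109 s, if anything falls off the work surface, if the arm or the gripper's body presses on something with over 40 N, if the wrist force passes 120 N, or if a joint passes its speed limit or range.

## Working session

There is one attempt and no reset: what is moved stays moved. The work goes in short steps, Python scripts to look and compute and a tool call to move; the robot and the scene stay as the last step left them, time stands still between calls to the robot, and variables do not carry over. Pictures are saved under pics/ and viewed, and the job is handed in when it is done.

Besides the shell and the picture viewer there is one more tool, called after "Call:" as name(argument=value, ...) on one line, values as JSON. step_arm: Moves the arm, as the interface text tells. Its arguments: {"type":"object","properties":{"commands":{"type":"array","items":{"type":"array","items":{"type":"number"}}},"jaw":{"type":"number"},"grip_force":{"type":"number"}},"required":["commands"]}

```bash
ls; mkdir -p pics
python3 - <<'E'
from station import telemetry, optics
import cv2
s=telemetry.sense();print(s)
for n in ("scene","top","wrist"):
    p=optics.camera_params(n);print(n,p)
    cv2.imwrite(f"pics/{n}0.png",optics.snapshot(n)[:,:,::-1])
E
```

```text
pics
{'t': 0.0, 'q': array([ 9.49462906e-01,  5.28469105e-01,  1.43389320e+00,  2.14570687e-05,
        1.18138755e+00, -1.78505775e-01]), 'qd': array([-0.00131306, -0.00138783, -0.00148853,  0.00298622, -0.00154233,
       -0.00242102]), 'tau': array([ 1.35394082e-03, -4.42354989e+01, -1.78024220e+01,  3.72542513e-05,
        8.42275622e-03,  1.10990632e-05]), 'tcp_pos': array([0.26736326, 0.56414454, 0.2303347 ]), 'tool_rot': array([-0.378267  ,  0.5983091 ,  0.37770646,  0.59689038]), 'force': array([-0.33619584,  0.14690945, -0.09479307]), 'ft_torque': array([ 0.09708165, -0.01336122,  0.00662843]), 'finger_gap': 0.9955465092444796}
scene {'mtx': array([[416.2561945 ,   0.        , 321.02716929],
       [  0.        , 416.2561945 , 192.95707484],
       [  0.        ,   0.        ,   1.        ]]), 'origin': array([1.05479486, 0.33349336, 0.73228513]), 'attitude': array([ 0.41594196,  0.84349614, -0.30496594, -0.15000774])}
top {'mtx': array([[402.11961247,   0.        , 318.09792818],
       [  0.        , 402.11961247, 201.2040185 ],
       [  0.        ,   0.        ,   1.        ]]), 'origin': array([ 0.50305061, -0.02032494,  1.159819  ]), 'attitude': array([ 0.7070095 , -0.70618568,  0.01924992, -0.03269241])}
wrist {'mtx': array([[276.09799341,   0.        , 321.60175237],
       [  0.        , 276.09799341, 199.79720608],
       [  0.        ,   0.        ,   1.        ]]), 'origin': array([0.19641024, 0.59826734, 0.37109189]), 'attitude': array([0.83505131, 0.52771773, 0.08215204, 0.13211491])}
```

View pics/top0.png

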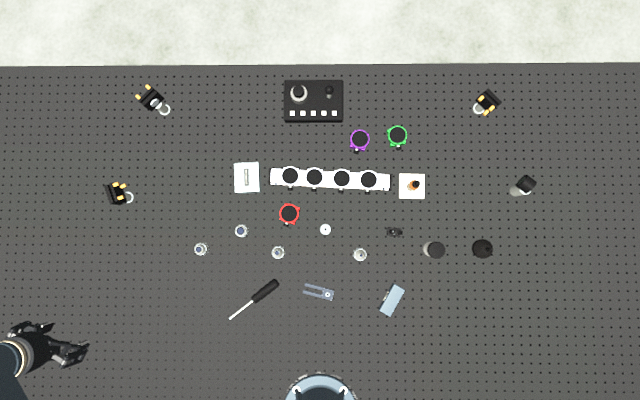

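View pics/scene0.png

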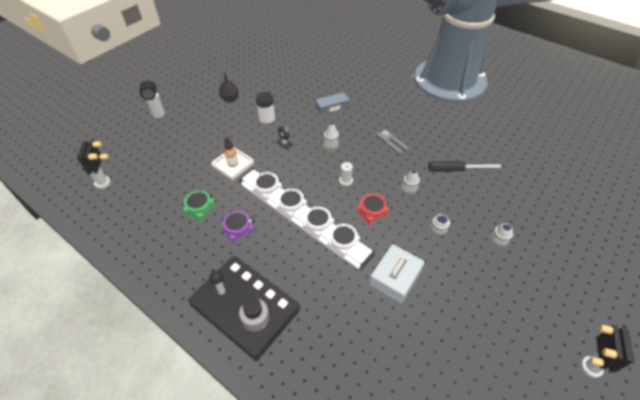

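View pics/wrist0.png

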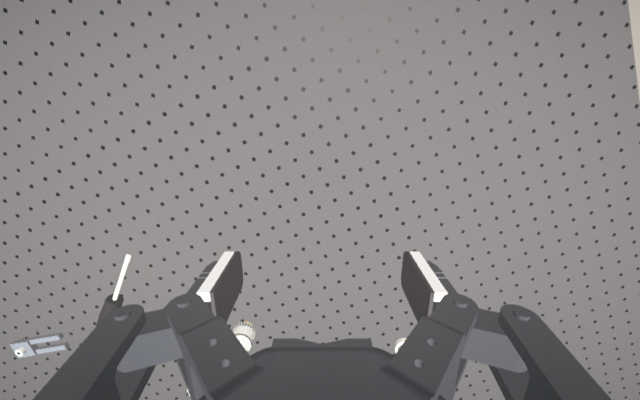

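Run:
```python
import cv2,numpy as np
t=cv2.imread("pics/top0.png");s=cv2.imread("pics/scene0.png")
a=cv2.resize(t[155:270,180:440],None,fx=3,fy=3,interpolation=cv2.INTER_CUBIC);cv2.imwrite("pics/topz.png",a)
a=cv2.resize(s[90:250,310:520],None,fx=3.6,fy=3.6,interpolation=cv2.INTER_CUBIC);cv2.imwrite("pics/scenez.png",a)
```

```text
(no output)
```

View pics/topz.png

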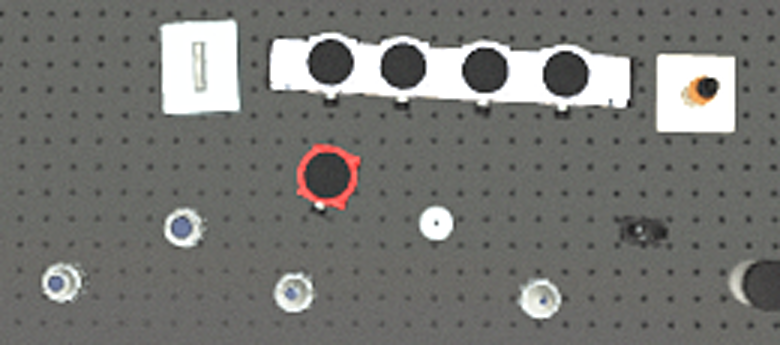

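View pics/scenez.png

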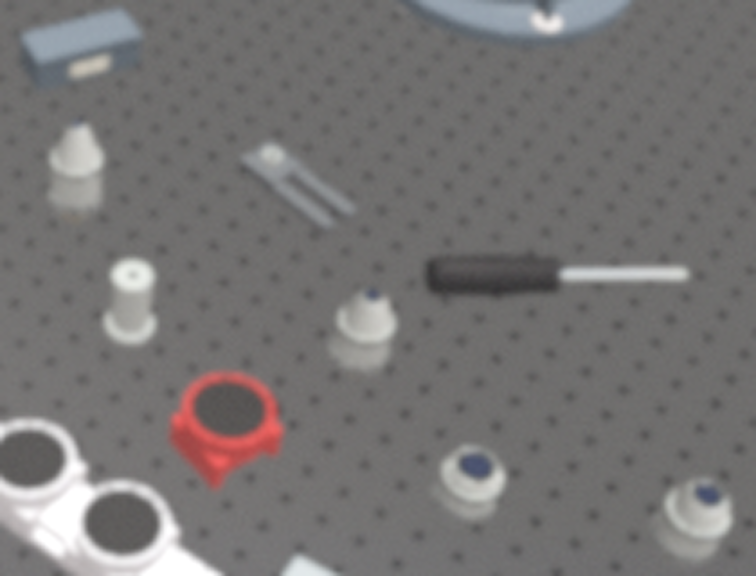

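```bash
cat > h.py <<'E'
import numpy as np,cv2
from scipy.spatial.transform import Rotation as R
from station import telemetry, optics
def world(p,uv,z):
    d=R.from_quat(p['attitude']).as_matrix()@np.array([(uv[0]-p['mtx'][0,2])/p['mtx'][0,0],(uv[1]-p['mtx'][1,2])/p['mtx'][1,1],1])
    o=np.asarray(p['origin']); return o+d*(z-o[2])/d[2]
def pix(p,X):
    c=R.from_quat(p['attitude']).as_matrix().T@(np.asarray(X)-p['origin']); c=p['mtx']@c; return c[:2]/c[2]
E
python3 - <<'E'
from h import *
pt=optics.camera_params("top");ps=optics.camera_params("scene")
t=cv2.imread("pics/top0.png").astype(int);s=cv2.imread("pics/scene0.png").astype(int)
def cen(im,m,u,v,r):
    ys,xs=np.mgrid[v-r:v+r+1,u-r:u+r+1];w=m(im[v-r:v+r+1,u-r:u+r+1]); return np.array([(xs*w).sum()/w.sum(),(ys*w).sum()/w.sum()]),w.sum()
blue=lambda a:np.clip(a[...,0]-a[...,2]-15,0,None)*1.
T={}
for n,u,v,h in ((1,241,231,.04),(2,200,249,.051),(3,277,252,.062),(4,361,254,.074)):
    c,w=cen(t,blue,u,v,7);X=world(pt,c,h);q=pix(ps,X)
    c2,w2=cen(s,blue,int(round(q[0])),int(round(q[1])),7);X2=world(ps,c2,h)
    print(n,c.round(2),w,X.round(4),'scene',q.round(1),c2.round(1),w2,X2.round(4))
dark=lambda a:np.clip(120-a.sum(2)/3,0,None)*1.
for u,v in ((290,175),(314,177),(341,178),(368,180)):
    c,w=cen(t,lambda a:(a.max(2)<110)*1.,u,v,8);X=world(pt,c,.04);q=pix(ps,X)
    i,j=q.round().astype(int)
    c2,w2=cen(s,lambda a:(a.max(2)<110)*1.,i,j,9);X2=world(ps,c2,.04)
    print(c.round(2),w,X.round(4),'scene',q.round(1),c2.round(1),X2.round(4),w2)
for c,z in (((412,186),.012),((247,177),.036),((360,254),0.04),((325,229),.05)): print(c,world(pt,c,z).round(4))
E
```

```text
1 [240.05 230.46] 910.0 [0.5036 0.2185 0.04  ] scene [440.1 218.4] [441.8 218.9] 493.0 [0.5025 0.222  0.04  ]
2 [198.2 249. ] 504.0 [0.4524 0.3312 0.051 ] scene [504.3 226.5] [506.2 226.9] 257.0 [0.4512 0.3346 0.051 ]
3 [276.68 252.33] 320.0 [0.4445 0.113  0.062 ] scene [411.1 171.4] [413.  171.3] 16.0 [0.4418 0.116  0.062 ]
4 [360.62 254.95] 103.0 [ 0.4388 -0.1137  0.074 ] scene [329.8 124. ] [nan nan] 0.0 [nan nan nan]
[289.77 175.14] 181.0 [0.6589 0.0808 0.04  ] scene [341.6 234.4] [343.1 234.8] [0.6579 0.0839 0.04  ] 221.0
[313.9  176.62] 178.0 [0.6546 0.013  0.04  ] scene [316.1 216.4] [317.3 216.8] [0.654  0.0154 0.04  ] 197.0
[341.18 177.94] 181.0 [ 0.6508 -0.0635  0.04  ] scene [289.1 197.8] [290.2 198. ] [ 0.6499 -0.061   0.04  ] 176.0
[368.1  179.15] 182.0 [ 0.6474 -0.1387  0.04  ] scene [264.2 180.8] [265.6 180.9] [ 0.6457 -0.1361  0.04  ] 153.0
(412, 186) [ 0.6312 -0.2667  0.012 ]
(247, 177) [0.6542 0.2021 0.036 ]
(360, 254) [ 0.4394 -0.1149  0.04  ]
(325, 229) [ 0.508  -0.0183  0.05  ]<stdin>:5: RuntimeWarning: invalid value encountered in scalar divide
```

```bash
cat > go.py <<'E'
import sys
from h import *
# usage: go.py x y z [yaw_deg of jaw axis, mod 180]
def plan(x,y,z,yaw=None):
    s=telemetry.sense();M=R.from_quat(s['tool_rot']).as_matrix();p=s['tcp_pos']
    d=M.T@(np.array([x,y,z])-p)
    a=np.degrees(np.arctan2(M[1,2],M[0,2]))
    turn=0
    if yaw is not None:
        dy=(yaw-a+90)%180-90; turn=-np.radians(dy) # tool x down
    print('t',round(s['t'],2),'tcp',p.round(4),'xaxis',M[:,0].round(3),'jaw yaw',round(a,2),'q',s['q'].round(2),'gap',round(s['finger_gap']*85.4,1),'F',np.round(s['force'],1))
    n=np.linalg.norm(d);print('shift',d.round(4),'n',round(n,3),'rows>=',int(np.ceil(n/.0417)),'turn',round(turn,3),int(np.ceil(abs(turn)/.125)))
if __name__=='__main__': plan(*map(float,sys.argv[1:]))
E
python3 go.py 0.5025 .220 .15 177
```

```text
t 0.15 tcp [0.2674 0.5643 0.2306] xaxis [-0.001 -0.001 -1.   ] jaw yaw 64.63 q [ 0.95  0.53  1.43  0.    1.18 -0.18] gap 85.5 F [-0.1  0.9  0.1]
shift [ 0.0808 -0.3599 -0.2102] n 0.425 rows>= 11 turn 1.18 10
```

Call:
step_arm(commands=[[0,-0.03,-0.018,0.1],[0.01,-0.06,-0.035,0.2],[0.02,-0.09,-0.053,0.3],[0.03,-0.12,-0.07,0.4],[0.04,-0.15,-0.088,0.5],[0.05,-0.18,-0.105,0.6],[0.06,-0.21,-0.123,0.7],[0.07,-0.24,-0.14,0.8]], jaw=0.06, grip_force=50)

```text
t: 0.82
tcp_pos: [0.4247, 0.3333, 0.1601]
tool_rot: [-0.114, 0.698, 0.113, 0.697]
force: [0.5, 0.7, -1.0]
finger_gap: 0.701
```

```bash
python3 go.py 0.5025 .220 .15 177
```

```text
t 0.82 tcp [0.4247 0.3333 0.1601] xaxis [-0.001 -0.002 -1.   ] jaw yaw 18.52 q [ 0.46  0.51  1.72 -0.    0.92  0.14] gap 59.9 F [ 0.5  0.7 -1. ]
shift [ 0.0102 -0.1321  0.0378] n 0.138 rows>= 4 turn 0.376 4
```

Call:
step_arm(commands=[[0,-0.033,0.009,0.1],[0,-0.066,0.019,0.2],[0.005,-0.1,0.028,0.3],[0.01,-0.132,0.038,0.376],[0.01,-0.132,0.038,0.376],[0.01,-0.132,0.038,0.376]])

```text
t: 1.32
tcp_pos: [0.5036, 0.2185, 0.1497]
tool_rot: [0.019, 0.708, -0.02, 0.706]
force: [-0.2, 0.1, -0.8]
finger_gap: 0.699
```

```bash
python3 - <<'E'
from h import *
p=optics.camera_params("wrist");im=optics.snapshot("wrist")
cv2.imwrite("pics/w1.png",im[:,:,::-1])
for n,X in ((1,[.5025,.22,.04]),(2,[.452,.333,.051])): print(n,pix(p,X))
E
python3 go.py 0.5025 .220 .006 177
```

```text
1 [320.62877824 196.08072262]
2 [248.22999973  66.99475892]
t 1.37 tcp [0.5025 0.2196 0.1498] xaxis [-0.003 -0.001 -1.   ] jaw yaw -3.1 q [ 0.21  0.54  1.7  -0.    0.9   0.26] gap 59.9 F [-0.5  0.5 -0.2]
shift [0.1438 0.0006 0.0004] n 0.144 rows>= 4 turn -0.002 1
```

View pics/w1.png

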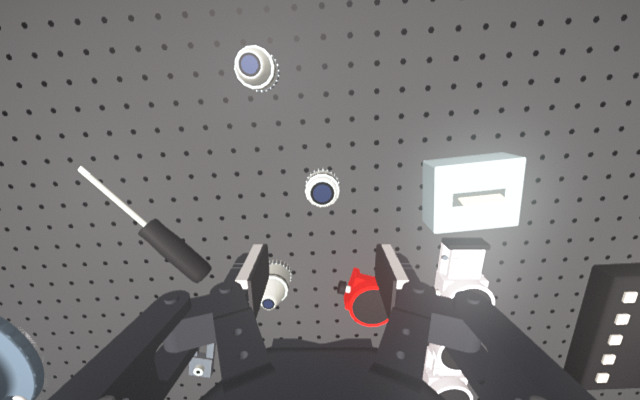

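Call:
step_arm(commands=[[0.035,0.002,0,0],[0.07,0.002,0,0],[0.1,0.002,0,0],[0.125,0.002,0,0],[0.138,0.002,0,0],[0.143,0.002,0,0],[0.143,0.002,0,0]])

```text
t: 1.95
tcp_pos: [0.5005, 0.2223, 0.0058]
tool_rot: [0.018, 0.709, -0.019, 0.705]
force: [-0.5, 0.0, 0.2]
finger_gap: 0.704
```

Call:
step_arm(commands=[[0,0,0,0],[0,0,0,0],[0,0,0,0],[0,0,0,0],[0,0,0,0],[0,0,0,0]], jaw=0.02, grip_force=50)

```text
t: 2.45
tcp_pos: [0.5016, 0.2231, 0.0073]
tool_rot: [0.018, 0.708, -0.019, 0.706]
force: [-0.6, 1.8, 7.1]
finger_gap: 0.38
```

```bash
python3 - <<'E'
from h import *
cv2.imwrite("pics/w2.png",optics.snapshot("wrist")[:,:,::-1])
E
python3 go.py 0.5025 .220 .006 177
```

```text
t 2.5 tcp [0.5016 0.2231 0.0073] xaxis [-0.003 -0.001 -1.   ] jaw yaw -2.99 q [ 0.21  0.78  1.77 -0.    0.6   0.27] gap 32.4 F [-1.9  2.5  6.5]
shift [ 0.0013 -0.003   0.0011] n 0.003 rows>= 1 turn 0.0 1
```

View pics/w2.png

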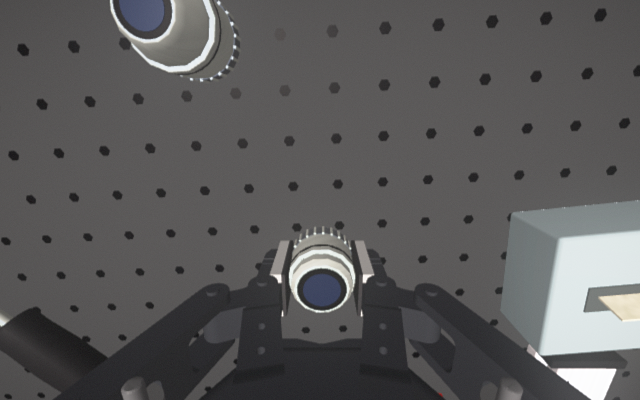

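Call:
step_arm(commands=[[-0.005,0,0,0],[-0.012,0,0,0],[-0.03,0,0,0],[-0.06,0,0,0],[-0.09,0,0,0],[-0.1,0,0,0],[-0.1,0,0,0]])

```text
t: 3.08
tcp_pos: [0.5037, 0.2234, 0.1102]
tool_rot: [0.019, 0.706, -0.018, 0.708]
force: [0.2, -0.1, -2.4]
finger_gap: 0.379
```

```bash
python3 - <<'E'
from h import *
cv2.imwrite("pics/w3.png",optics.snapshot("wrist")[:,:,::-1])
s=optics.snapshot("scene")[:,:,::-1]; 
q=pix(optics.camera_params("scene"),[.5025,.22,.12]).astype(int)
cv2.imwrite("pics/s3.png",cv2.resize(s[q[1]-60:q[1]+50,q[0]-60:q[0]+60],None,fx=5,fy=5,interpolation=cv2.INTER_CUBIC))
E
python3 go.py 0.658 .0835 .12 177
```

```text
t 3.18 tcp [0.5013 0.2229 0.107 ] xaxis [-0.003 -0.001 -1.   ] jaw yaw -3.0 q [ 0.21  0.61  1.73 -0.    0.81  0.27] gap 32.5 F [ 0.6  0.2 -1.6]
shift [-0.0134 -0.131   0.1637] n 0.21 rows>= 6 turn 0.0 1
```

View pics/s3.png

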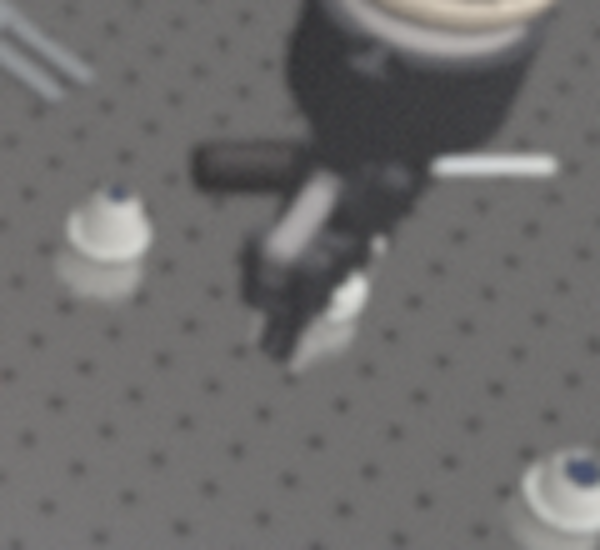

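View pics/w3.png

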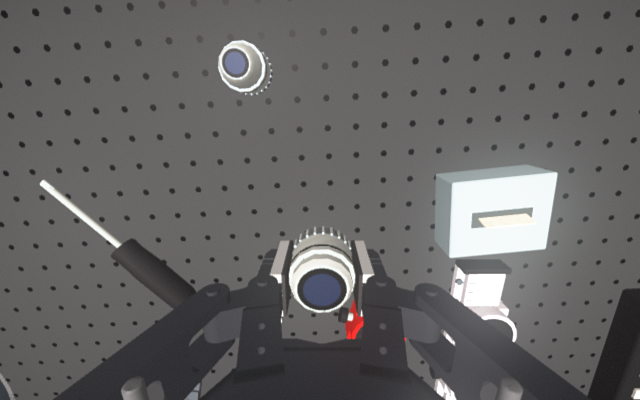

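Call:
step_arm(commands=[[-0.004,-0.012,0.015,0],[-0.008,-0.036,0.045,0],[-0.012,-0.062,0.077,0],[-0.013,-0.088,0.11,0],[-0.013,-0.112,0.14,0],[-0.013,-0.127,0.159,0],[-0.013,-0.131,0.164,0],[-0.013,-0.131,0.164,0]])

```text
t: 3.85
tcp_pos: [0.6585, 0.0814, 0.1168]
tool_rot: [0.019, 0.709, -0.02, 0.705]
force: [0.2, -0.9, -1.9]
finger_gap: 0.378
```

```bash
python3 - <<'E'
from h import *
p=optics.camera_params("wrist")
cv2.imwrite("pics/w4.png",optics.snapshot("wrist")[:,:,::-1])
for y,x in ((.0835,.658),(.0152,.654)): print(pix(p,[x,y,.04]))
E
python3 go.py 0.658 .0835 .053 177
```

```text
[321.48895316 207.05201314]
[321.3518988  277.83278656]
t 3.9 tcp [0.6567 0.0829 0.1169] xaxis [-0.009 -0.    -1.   ] jaw yaw -3.09 q [-0.04  0.71  1.42 -0.    1.02  0.01] gap 32.7 F [-0.6  0.2 -2.5]
shift [0.0639 0.0007 0.0019] n 0.064 rows>= 2 turn -0.002 1
```

View pics/w4.png

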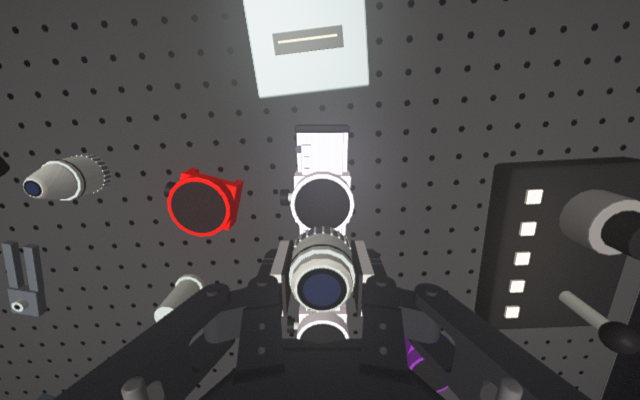

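Call:
step_arm(commands=[[0.015,0.0025,0.001,0],[0.035,0.0025,0.001,0],[0.05,0.0025,0.001,0],[0.06,0.0025,0.001,0],[0.064,0.0025,0.001,0],[0.064,0.0025,0.001,0],[0.064,0.0025,0.001,0]])

```text
t: 4.48
tcp_pos: [0.657, 0.086, 0.053]
tool_rot: [0.019, 0.71, -0.019, 0.704]
force: [0.2, -0.5, -1.2]
finger_gap: 0.381
```

```bash
python3 go.py 0.658 .0855 .047 177
```

```text
t 4.48 tcp [0.657 0.086 0.053] xaxis [-0.009 -0.    -1.   ] jaw yaw -3.05 q [-0.04  0.8   1.45 -0.    0.9   0.02] gap 32.5 F [ 0.2 -0.5 -1.2]
shift [ 0.006  -0.0004  0.0011] n 0.006 rows>= 1 turn -0.001 1
```

Call:
step_arm(commands=[[0.001,0,0.001,0],[0.002,0,0.001,0],[0.003,0,0.001,0],[0.004,0,0.001,0],[0.005,0,0.001,0],[0.005,0,0.001,0]])

```text
t: 4.98
tcp_pos: [0.6578, 0.0859, 0.0479]
tool_rot: [0.019, 0.71, -0.019, 0.704]
force: [0.4, 0.1, -2.0]
finger_gap: 0.379
```

Call:
step_arm(commands=[[0.0005,0,0,0],[0.001,0,0,0],[0.0015,0,0,0],[0.002,0,0,0],[0.002,0,0,0]])

```text
t: 5.4
tcp_pos: [0.6579, 0.0858, 0.0474]
tool_rot: [0.019, 0.71, -0.019, 0.704]
force: [-1.2, -1.1, 6.0]
finger_gap: 0.38
```

Call:
step_arm(commands=[[0,0,0,0],[0,0,0,0],[0,0,0,0],[0,0,0,0],[0,0,0,0]], jaw=0.06)

```text
t: 5.82
tcp_pos: [0.6579, 0.0858, 0.0471]
tool_rot: [0.019, 0.71, -0.019, 0.704]
force: [-1.3, 0.8, 0.4]
finger_gap: 0.702
```

Call:
step_arm(commands=[[-0.005,0,0,0],[-0.02,0,0,0],[-0.05,0,0,0],[-0.08,0,0,0],[-0.11,0,0,0],[-0.12,0,0,0]])

```text
t: 6.32
tcp_pos: [0.6618, 0.0859, 0.1724]
tool_rot: [0.019, 0.707, -0.019, 0.707]
force: [0.2, 0.1, 0.4]
finger_gap: 0.698
```

```bash
python3 - <<'E'
from h import *
p=optics.camera_params("wrist")
cv2.imwrite("pics/w5.png",optics.snapshot("wrist")[:,:,::-1])
t=optics.snapshot("top")[:,:,::-1]
cv2.imwrite("pics/t5.png",cv2.resize(t[140:270,180:440],None,fx=3,fy=3,interpolation=cv2.INTER_CUBIC))
for z in (.04,.08): print(pix(p,[.658,.0855,z]))
E
python3 go.py 0.4515 .3345 .15 177
```

```text
[317.87447497 191.47298025]
[317.29656969 204.02765847]
t 6.42 tcp [0.6609 0.0858 0.1703] xaxis [-0.002 -0.001 -1.   ] jaw yaw -3.05 q [-0.04  0.65  1.38 -0.    1.12  0.02] gap 60.1 F [-0.6 -0.2 -0.4]
shift [ 0.0206  0.2372 -0.2223] n 0.326 rows>= 8 turn -0.001 1
```

View pics/w5.png

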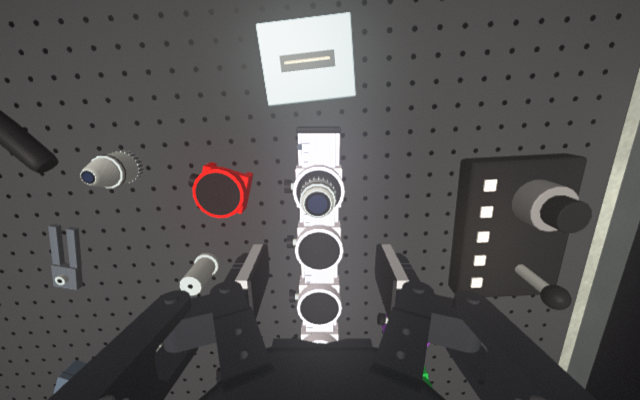

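Call:
step_arm(commands=[[0,0.02,-0.019,0],[0,0.048,-0.045,0],[0,0.076,-0.071,0],[0,0.104,-0.097,0],[0,0.132,-0.123,0],[0.005,0.16,-0.15,0],[0.01,0.188,-0.176,0],[0.02,0.216,-0.202,0]])

```text
t: 7.08
tcp_pos: [0.4685, 0.313, 0.1492]
tool_rot: [0.018, 0.708, -0.019, 0.705]
force: [0.9, 0.1, -1.4]
finger_gap: 0.704
```

```bash
python3 go.py 0.4515 .3345 .12 177
```

```text
t 7.08 tcp [0.4685 0.313  0.1492] xaxis [-0.004 -0.001 -1.   ] jaw yaw -3.07 q [0.39 0.56 1.66 0.   0.93 0.44] gap 60.1 F [ 0.9  0.1 -1.4]
shift [ 0.0293  0.0206 -0.018 ] n 0.04 rows>= 1 turn -0.001 1
```

Call:
step_arm(commands=[[0.01,0.016,-0.013,0],[0.03,0.021,-0.0175,0],[0.06,0.021,-0.0175,0],[0.095,0.021,-0.0175,0],[0.12,0.021,-0.0175,0],[0.135,0.021,-0.0175,0],[0.138,0.021,-0.0175,0],[0.138,0.021,-0.0175,0]])

```text
t: 7.75
tcp_pos: [0.4496, 0.3338, 0.0088]
tool_rot: [0.018, 0.71, -0.02, 0.704]
force: [0.2, 1.1, 0.0]
finger_gap: 0.704
```

Call:
step_arm(commands=[[0,0,0,0],[0,0,0,0],[0,0,0,0],[0,0,0,0],[0,0,0,0],[0,0,0,0]], jaw=0.02)

```text
t: 8.25
tcp_pos: [0.4501, 0.334, 0.0097]
tool_rot: [0.018, 0.71, -0.02, 0.704]
force: [-0.6, -0.7, 4.0]
finger_gap: 0.385
```

```bash
python3 - <<'E'
from h import *
cv2.imwrite("pics/w6.png",optics.snapshot("wrist")[:,:,::-1])
E
python3 go.py 0.654 .017 .13 177
```

```text
t 8.3 tcp [0.4501 0.334  0.0097] xaxis [-0.008 -0.003 -1.   ] jaw yaw -3.07 q [0.44 0.78 1.73 0.   0.63 0.49] gap 32.6 F [ 0.1 -0.4  4.4]
shift [-0.1209 -0.306   0.2197] n 0.396 rows>= 10 turn -0.001 1
```

View pics/w6.png

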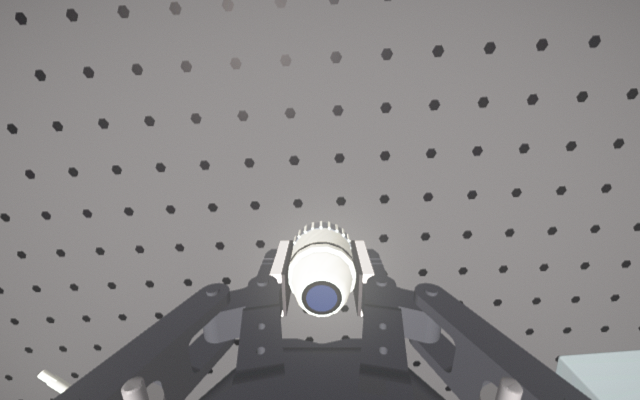

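Call:
step_arm(commands=[[-0.008,0,0,0],[-0.03,0,0,0],[-0.06,0,0,0],[-0.095,0,0,0],[-0.12,-0.02,0.014,0],[-0.125,-0.05,0.036,0],[-0.125,-0.08,0.058,0],[-0.125,-0.11,0.08,0]])

```text
t: 8.97
tcp_pos: [0.5256, 0.2195, 0.136]
tool_rot: [0.017, 0.709, -0.019, 0.705]
force: [0.1, -0.3, -2.5]
finger_gap: 0.38
```

```bash
python3 go.py 0.654 .0165 .13 177
```

```text
t 8.97 tcp [0.5256 0.2195 0.136 ] xaxis [-0.006 -0.003 -1.   ] jaw yaw -2.98 q [ 0.2   0.58  1.66 -0.    0.91  0.25] gap 32.4 F [ 0.1 -0.3 -2.5]
shift [ 0.0057 -0.196   0.1388] n 0.24 rows>= 6 turn 0.0 1
```

Call:
step_arm(commands=[[0,-0.025,0.018,0],[0,-0.055,0.039,0],[0,-0.087,0.062,0],[0,-0.12,0.085,0],[0,-0.15,0.106,0],[0.003,-0.178,0.126,0],[0.005,-0.196,0.139,0],[0.005,-0.196,0.139,0]])

```text
t: 9.63
tcp_pos: [0.657, 0.0113, 0.1305]
tool_rot: [0.018, 0.708, -0.022, 0.706]
force: [-0.5, -0.5, -1.6]
finger_gap: 0.385
```

```bash
python3 - <<'E'
from h import *
p=optics.camera_params("wrist")
cv2.imwrite("pics/w7.png",optics.snapshot("wrist")[:,:,::-1])
print(pix(p,[.654,.0165,.04]))
E
python3 go.py 0.654 .0165 .056 177
```

```text
[318.08074415 198.29366656]
t 9.68 tcp [0.655  0.0138 0.1304] xaxis [-0.006 -0.003 -1.   ] jaw yaw -3.2 q [-0.15  0.69  1.43 -0.    1.03 -0.09] gap 32.6 F [-0.6  0.1 -2.1]
shift [ 0.0744  0.0028 -0.0007] n 0.074 rows>= 2 turn -0.004 1
```

View pics/w7.png

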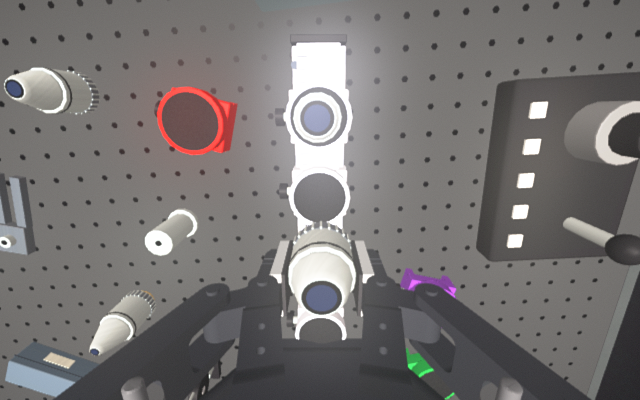

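Call:
step_arm(commands=[[0.01,0.0035,0,0],[0.035,0.0035,0,0],[0.055,0.0035,0,0],[0.068,0.0035,0,0],[0.074,0.0035,0,0],[0.076,0.0035,0,0],[0.077,0.0035,0,0],[0.077,0.0035,0,0]])

```text
t: 10.35
tcp_pos: [0.6553, 0.0174, 0.054]
tool_rot: [0.018, 0.708, -0.021, 0.705]
force: [0.2, 0.2, -1.3]
finger_gap: 0.379
```

Call:
step_arm(commands=[[0.001,0,0,0],[0.002,0,0,0],[0.003,0,0,0],[0.0035,0,0,0],[0.0035,0,0,0]])

```text
t: 10.77
tcp_pos: [0.6553, 0.0173, 0.0507]
tool_rot: [0.019, 0.708, -0.021, 0.705]
force: [0.8, -0.6, -2.0]
finger_gap: 0.373
```

Call:
step_arm(commands=[[0.0005,0,0,0],[0.001,0,0,0],[0.0015,0,0,0],[0.0018,0,0,0],[0.0018,0,0,0]])

```text
t: 11.18
tcp_pos: [0.6554, 0.0173, 0.0497]
tool_rot: [0.018, 0.708, -0.021, 0.705]
force: [-1.4, 1.3, 5.5]
finger_gap: 0.381
```

Call:
step_arm(commands=[[0,0,0,0],[0,0,0,0],[0,0,0,0],[0,0,0,0],[0,0,0,0]], jaw=0.06)

```text
t: 11.6
tcp_pos: [0.6554, 0.0173, 0.0495]
tool_rot: [0.018, 0.708, -0.021, 0.705]
force: [0.1, -0.0, 0.2]
finger_gap: 0.704
```

Call:
step_arm(commands=[[-0.005,0,0,0],[-0.02,0,0,0],[-0.05,0,0,0],[-0.08,0,0,0],[-0.11,0,0,0],[-0.12,0,0,0]])

```text
t: 12.1
tcp_pos: [0.6587, 0.0174, 0.1748]
tool_rot: [0.018, 0.705, -0.021, 0.709]
force: [1.0, -1.8, 0.5]
finger_gap: 0.701
```

```bash
python3 - <<'E'
from h import *
p=optics.camera_params("wrist")
cv2.imwrite("pics/w8.png",optics.snapshot("wrist")[:,:,::-1])
for z in (.04,.091): print(pix(p,[.655,.0175,z]))
print(pix(p,[.442,.116,.062]))
E
python3 go.py 0.442 .1165 .15 177
```

```text
[317.38299608 189.98792041]
[316.8078248  206.45501345]
[ 62.87252904 100.95599675]
t 12.15 tcp [0.659  0.0174 0.1752] xaxis [ 0.006 -0.005 -1.   ] jaw yaw -3.17 q [-0.14  0.63  1.4  -0.    1.1  -0.08] gap 60.1 F [ 0.9 -0.2  2.9]
shift [ 0.0235  0.0871 -0.2223] n 0.24 rows>= 6 turn -0.003 1
```

View pics/w8.png

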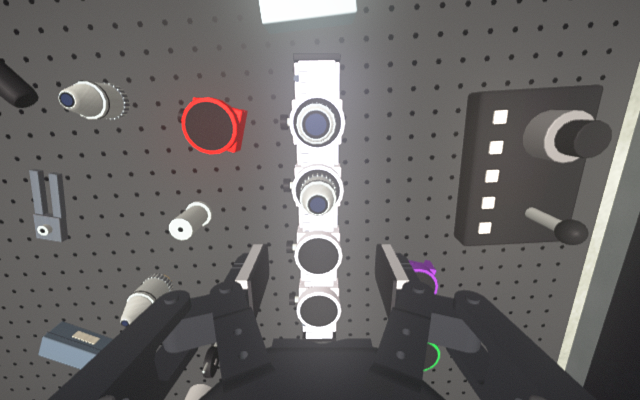

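Call:
step_arm(commands=[[0,0.01,-0.026,0],[0,0.023,-0.06,0],[0,0.037,-0.095,0],[0,0.051,-0.13,0],[0.005,0.065,-0.165,0],[0.015,0.078,-0.2,0],[0.023,0.087,-0.22,0],[0.023,0.087,-0.22,0]])

```text
t: 12.82
tcp_pos: [0.4355, 0.1178, 0.1481]
tool_rot: [0.017, 0.709, -0.02, 0.704]
force: [-0.8, 0.5, 0.1]
finger_gap: 0.7
```

```bash
python3 - <<'E'
from h import *
p=optics.camera_params("wrist")
cv2.imwrite("pics/w9.png",optics.snapshot("wrist")[:,:,::-1])
print(pix(p,[.444,.1165,.062]))
E
python3 go.py 0.444 .1165 .014 177
```

```text
[332.05633881 206.39323836]
t 12.87 tcp [0.44   0.1171 0.149 ] xaxis [-0.001 -0.005 -1.   ] jaw yaw -3.04 q [ 0.02  0.44  1.93 -0.01  0.77  0.07] gap 60.0 F [ 0.9 -0.2  0.8]
shift [0.135  0.0002 0.0041] n 0.135 rows>= 4 turn -0.001 1
```

View pics/w9.png

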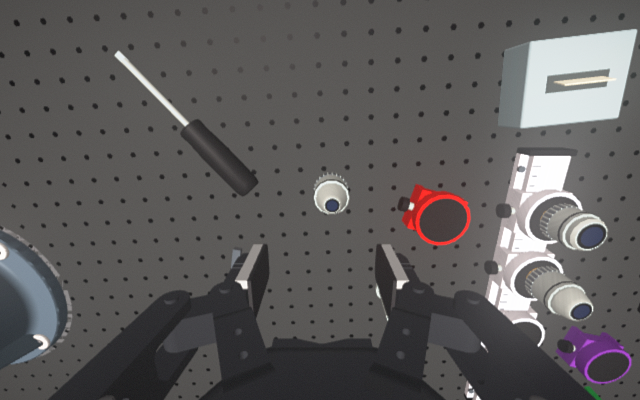

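Call:
step_arm(commands=[[0.01,0,0.004,0],[0.04,0,0.004,0],[0.075,0,0.004,0],[0.105,0,0.004,0],[0.125,0.001,0.004,0],[0.134,0.001,0.004,0],[0.135,0.001,0.004,0],[0.135,0.001,0.004,0]])

```text
t: 13.53
tcp_pos: [0.4449, 0.1169, 0.0134]
tool_rot: [0.017, 0.707, -0.021, 0.707]
force: [0.1, 0.8, -0.4]
finger_gap: 0.703
```

Call:
step_arm(commands=[[0,0,0,0],[0,0,0,0],[0,0,0,0],[0,0,0,0],[0,0,0,0],[0,0,0,0]], jaw=0.02)

```text
t: 14.03
tcp_pos: [0.4457, 0.1168, 0.0146]
tool_rot: [0.017, 0.706, -0.021, 0.708]
force: [-1.2, -0.9, 6.5]
finger_gap: 0.382
```

```bash
python3 - <<'E'
from h import *
cv2.imwrite("pics/w10.png",optics.snapshot("wrist")[:,:,::-1])
E
python3 go.py 0.651 -.06 .14 177
```

```text
t 14.08 tcp [0.4457 0.1168 0.0146] xaxis [ 0.002 -0.005 -1.   ] jaw yaw -3.07 q [ 0.02  0.72  1.99 -0.01  0.42  0.08] gap 32.7 F [-1.4 -1.2  7.4]
shift [-0.1241 -0.1662  0.2148] n 0.299 rows>= 8 turn -0.001 1
```

View pics/w10.png

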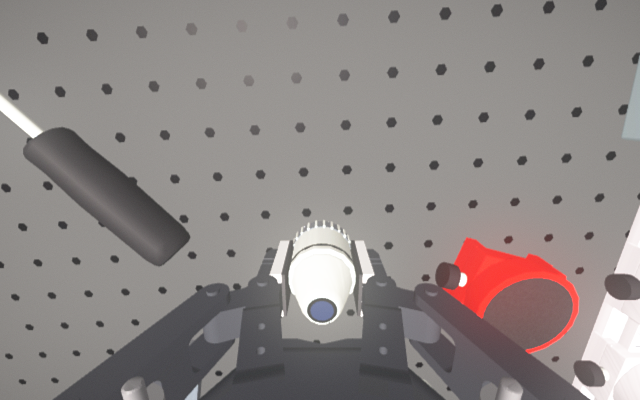

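Call:
step_arm(commands=[[-0.008,0,0,0],[-0.03,0,0,0],[-0.06,0,0,0],[-0.095,0,0,0],[-0.12,-0.014,0.018,0],[-0.125,-0.035,0.045,0],[-0.125,-0.058,0.075,0],[-0.125,-0.08,0.104,0]])

```text
t: 14.75
tcp_pos: [0.546, 0.0313, 0.1422]
tool_rot: [0.017, 0.705, -0.02, 0.709]
force: [0.0, 0.6, -3.7]
finger_gap: 0.38
```

```bash
python3 go.py 0.651 -.06 .14 177
```

```text
t 14.75 tcp [0.546  0.0313 0.1422] xaxis [ 0.005 -0.005 -1.   ] jaw yaw -3.01 q [-0.14  0.55  1.72 -0.01  0.87 -0.09] gap 32.5 F [ 0.   0.6 -3.7]
shift [ 0.0032 -0.0857  0.1096] n 0.139 rows>= 4 turn -0.0 1
```

Call:
step_arm(commands=[[0,-0.023,0.029,0],[0,-0.046,0.058,0],[0,-0.067,0.085,0],[0,-0.08,0.103,0],[0.003,-0.086,0.11,0],[0.003,-0.086,0.11,0],[0.003,-0.086,0.11,0]])

```text
t: 15.33
tcp_pos: [0.6493, -0.0594, 0.1393]
tool_rot: [0.017, 0.707, -0.02, 0.707]
force: [-1.4, -0.1, -3.3]
finger_gap: 0.381
```

```bash
python3 - <<'E'
from h import *
p=optics.camera_params("wrist")
cv2.imwrite("pics/w11.png",optics.snapshot("wrist")[:,:,::-1])
print(pix(p,[.651,-.06,.04]))
E
python3 go.py 0.651 -.06 .058 177
```

```text
[323.35332261 201.22325884]
t 15.38 tcp [ 0.649  -0.0588  0.1395] xaxis [ 0.001 -0.003 -1.   ] jaw yaw -2.98 q [-0.26  0.67  1.44 -0.    1.03 -0.21] gap 32.3 F [-0.7  0.4 -2.2]
shift [ 0.0815 -0.0008  0.002 ] n 0.082 rows>= 2 turn 0.0 1
```

View pics/w11.png

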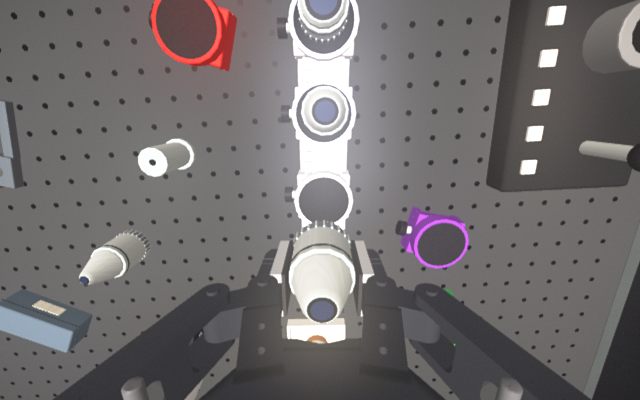

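Call:
step_arm(commands=[[0.01,0,0.002,0],[0.035,0,0.002,0],[0.06,0,0.002,0],[0.074,0,0.002,0],[0.08,0,0.002,0],[0.082,0,0.002,0],[0.082,0,0.002,0]])

```text
t: 15.97
tcp_pos: [0.6505, -0.0584, 0.0572]
tool_rot: [0.017, 0.707, -0.019, 0.707]
force: [-0.6, -0.5, -3.3]
finger_gap: 0.383
```

Call:
step_arm(commands=[[0.001,0,0,0],[0.0018,0,0,0],[0.0024,0,0,0],[0.003,0,0,0],[0.003,0,0,0]])

```text
t: 16.38
tcp_pos: [0.6509, -0.0585, 0.0548]
tool_rot: [0.017, 0.707, -0.019, 0.707]
force: [0.7, 0.3, -2.0]
finger_gap: 0.38
```

Call:
step_arm(commands=[[0.0005,0,0,0],[0.001,0,0,0],[0.0014,0,0,0],[0.0014,0,0,0]])

```text
t: 16.72
tcp_pos: [0.6509, -0.0585, 0.0547]
tool_rot: [0.017, 0.706, -0.019, 0.707]
force: [-2.9, 1.0, 5.8]
finger_gap: 0.384
```

Call:
step_arm(commands=[[0,0,0,0],[0,0,0,0],[0,0,0,0],[0,0,0,0],[0,0,0,0]], jaw=0.06)

```text
t: 17.13
tcp_pos: [0.651, -0.0586, 0.0546]
tool_rot: [0.017, 0.706, -0.019, 0.707]
force: [0.1, -0.4, -0.8]
finger_gap: 0.698
```

Call:
step_arm(commands=[[-0.005,0,0,0],[-0.02,0,0,0],[-0.05,0,0,0],[-0.08,0,0,0],[-0.11,0,0,0],[-0.12,0,0,0]])

```text
t: 17.63
tcp_pos: [0.6536, -0.0588, 0.1799]
tool_rot: [0.016, 0.703, -0.02, 0.71]
force: [0.7, -0.7, 0.1]
finger_gap: 0.699
```

```bash
python3 - <<'E'
from h import *
p=optics.camera_params("wrist")
cv2.imwrite("pics/w12.png",optics.snapshot("wrist")[:,:,::-1])
for z in (.04,.102): print(pix(p,[.651,-.059,z]))
print(pix(p,[.4385,-.111,.074]))
E
python3 go.py 0.4385 -.111 .15 177
```

```text
[317.80991496 188.75742044]
[317.5747353  209.02380667]
[108.78684226 259.22014033]
t 17.68 tcp [ 0.6539 -0.0589  0.1803] xaxis [ 0.011 -0.006 -1.   ] jaw yaw -2.93 q [-0.26  0.62  1.41 -0.    1.1  -0.21] gap 59.9 F [-0.1 -0.7  0.9]
shift [ 0.0282 -0.0629 -0.2128] n 0.224 rows>= 6 turn 0.001 1
```

View pics/w12.png

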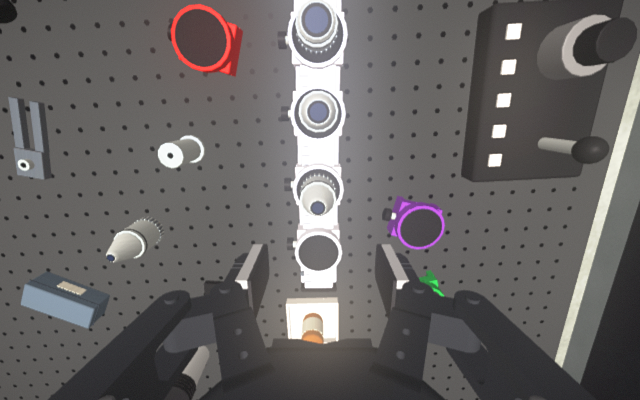

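Call:
step_arm(commands=[[0,-0.008,-0.026,0],[0,-0.018,-0.06,0],[0,-0.028,-0.095,0],[0,-0.038,-0.13,0],[0.005,-0.048,-0.165,0],[0.015,-0.058,-0.195,0],[0.028,-0.0625,-0.212,0],[0.028,-0.0625,-0.212,0]])

```text
t: 18.35
tcp_pos: [0.4328, -0.1089, 0.1477]
tool_rot: [0.019, 0.707, -0.019, 0.707]
force: [-0.1, 0.9, -0.5]
finger_gap: 0.699
```

```bash
python3 - <<'E'
from h import *
p=optics.camera_params("wrist")
cv2.imwrite("pics/w13.png",optics.snapshot("wrist")[:,:,::-1])
print(pix(p,[.439,-.1105,.074]))
E
python3 go.py 0.439 -.1105 .019 177
```

```text
[329.11355444 212.16536226]
t 18.4 tcp [ 0.4363 -0.1098  0.1488] xaxis [ 0.006 -0.003 -1.   ] jaw yaw -3.06 q [-0.5   0.43  1.95 -0.    0.75 -0.44] gap 60.4 F [-0.  -0.6  0.8]
shift [ 0.1298 -0.0002  0.002 ] n 0.13 rows>= 4 turn -0.001 1
```

View pics/w13.png

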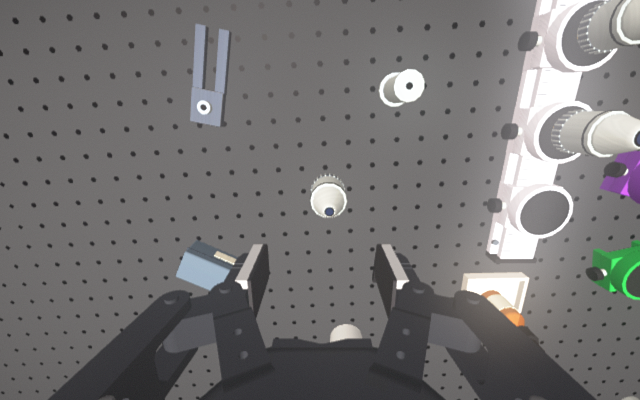

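Call:
step_arm(commands=[[0.01,0,0.002,0],[0.035,0,0.002,0],[0.07,0,0.002,0],[0.1,0,0.002,0],[0.12,0,0.002,0],[0.129,0,0.002,0],[0.13,0,0.002,0],[0.13,0,0.002,0]])

```text
t: 19.07
tcp_pos: [0.44, -0.1105, 0.0185]
tool_rot: [0.018, 0.705, -0.02, 0.709]
force: [1.5, -0.4, 0.6]
finger_gap: 0.706
```

Call:
step_arm(commands=[[0,0,0,0],[0,0,0,0],[0,0,0,0],[0,0,0,0],[0,0,0,0],[0,0,0,0]], jaw=0.02)

```text
t: 19.57
tcp_pos: [0.4406, -0.1107, 0.0199]
tool_rot: [0.017, 0.704, -0.02, 0.71]
force: [-0.1, 0.6, 7.4]
finger_gap: 0.386
```

```bash
python3 - <<'E'
from h import *
cv2.imwrite("pics/w14.png",optics.snapshot("wrist")[:,:,::-1])
E
python3 go.py 0.647 -.135 .145 177
```

```text
t 19.62 tcp [ 0.4406 -0.1107  0.0199] xaxis [ 0.008 -0.004 -1.   ] jaw yaw -3.03 q [-0.49  0.71  2.01  0.    0.41 -0.44] gap 32.6 F [-0.9  1.1  7.2]
shift [-0.1233 -0.0139  0.2084] n 0.243 rows>= 6 turn -0.001 1
```

View pics/w14.png

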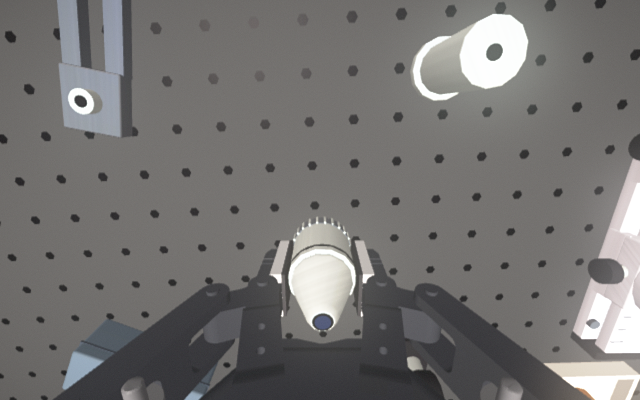

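Call:
step_arm(commands=[[-0.008,0,0,0],[-0.03,0,0,0],[-0.06,0,0,0],[-0.095,0,0,0],[-0.12,-0.001,0.018,0],[-0.125,-0.003,0.045,0],[-0.125,-0.005,0.078,0],[-0.125,-0.008,0.11,0]])

```text
t: 20.28
tcp_pos: [0.55, -0.1238, 0.1479]
tool_rot: [0.017, 0.703, -0.02, 0.711]
force: [-0.7, -0.4, -3.2]
finger_gap: 0.379
```

```bash
python3 go.py 0.647 -.135 .145 177
```

```text
t 20.28 tcp [ 0.55   -0.1238  0.1479] xaxis [ 0.01  -0.005 -1.   ] jaw yaw -3.04 q [-0.42  0.55  1.68 -0.    0.9  -0.37] gap 32.3 F [-0.7 -0.4 -3.2]
shift [ 0.004  -0.0061  0.0975] n 0.098 rows>= 3 turn -0.001 1
```

Call:
step_arm(commands=[[0,-0.002,0.03,0],[0,-0.004,0.06,0],[0,-0.006,0.082,0],[0.003,-0.006,0.094,0],[0.004,-0.006,0.0975,0],[0.004,-0.006,0.0975,0],[0.004,-0.006,0.0975,0]])

```text
t: 20.87
tcp_pos: [0.6452, -0.1343, 0.1444]
tool_rot: [0.017, 0.704, -0.02, 0.709]
force: [-0.6, 0.9, -3.8]
finger_gap: 0.382
```

```bash
python3 - <<'E'
from h import *
p=optics.camera_params("wrist")
cv2.imwrite("pics/w15.png",optics.snapshot("wrist")[:,:,::-1])
print(pix(p,[.647,-.135,.04]))
E
python3 go.py 0.647 -.135 .063 177
```

```text
[322.76849555 199.58132388]
t 20.92 tcp [ 0.6451 -0.1344  0.1446] xaxis [ 0.007 -0.004 -1.   ] jaw yaw -3.04 q [-0.37  0.67  1.42 -0.    1.04 -0.32] gap 32.7 F [-0.3 -0.8 -4.2]
shift [ 0.0816 -0.0002  0.0013] n 0.082 rows>= 2 turn -0.001 1
```

View pics/w15.png

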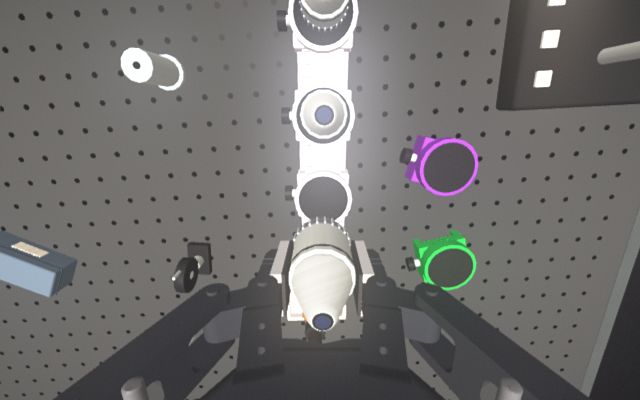

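Call:
step_arm(commands=[[0.01,0.001,0.002,0],[0.035,0.001,0.002,0],[0.06,0.001,0.002,0],[0.074,0.001,0.002,0],[0.08,0.001,0.002,0],[0.082,0.001,0.002,0],[0.082,0.001,0.002,0]])

```text
t: 21.5
tcp_pos: [0.6475, -0.1338, 0.0624]
tool_rot: [0.017, 0.704, -0.02, 0.709]
force: [-0.5, -0.6, -3.9]
finger_gap: 0.381
```

Call:
step_arm(commands=[[0.001,0,0,0],[0.0018,0,0,0],[0.0024,0,0,0],[0.003,0,0,0],[0.003,0,0,0]])

```text
t: 21.92
tcp_pos: [0.6479, -0.134, 0.06]
tool_rot: [0.017, 0.704, -0.02, 0.71]
force: [-1.1, 0.4, -2.5]
finger_gap: 0.383
```

Call:
step_arm(commands=[[0.0005,0,0,0],[0.001,0,0,0],[0.0014,0,0,0],[0.0014,0,0,0]])

```text
t: 22.25
tcp_pos: [0.6479, -0.134, 0.06]
tool_rot: [0.017, 0.704, -0.02, 0.71]
force: [-3.3, 0.9, 5.2]
finger_gap: 0.384
```

Call:
step_arm(commands=[[0,0,0,0],[0,0,0,0],[0,0,0,0],[0,0,0,0],[0,0,0,0]], jaw=0.06)

```text
t: 22.67
tcp_pos: [0.6481, -0.1341, 0.0599]
tool_rot: [0.017, 0.704, -0.02, 0.71]
force: [0.4, 0.6, 0.5]
finger_gap: 0.702
```

Call:
step_arm(commands=[[-0.005,0,0,0],[-0.02,0,0,0],[-0.05,0,0,0],[-0.08,0,0,0],[-0.11,0,0,0],[-0.13,0,0,0],[-0.13,0,0,0]])

```text
t: 23.25
tcp_pos: [0.6502, -0.1345, 0.196]
tool_rot: [0.016, 0.7, -0.022, 0.714]
force: [0.8, -0.1, 0.3]
finger_gap: 0.704
```

```bash
python3 - <<'E'
from h import *
cv2.imwrite("pics/w16.png",optics.snapshot("wrist")[:,:,::-1])
E
python3 go.py .5 -.134 .22
```

```text
t 23.3 tcp [ 0.6488 -0.1341  0.1934] xaxis [ 0.015 -0.007 -1.   ] jaw yaw -3.03 q [-0.37  0.61  1.38 -0.    1.13 -0.32] gap 60.3 F [ 0.1 -0.3 -0.4]
shift [-0.0289 -0.008  -0.1482] n 0.151 rows>= 4 turn 0 0
```

View pics/w16.png

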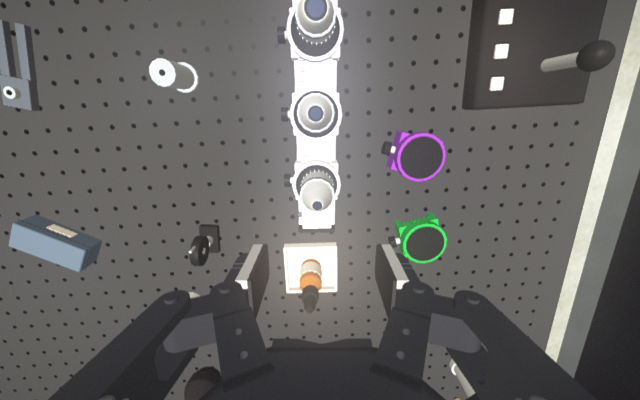

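Move back out of the way for an unobstructed final check.

Call:
step_arm(commands=[[-0.01,0,-0.03,0],[-0.02,0,-0.065,0],[-0.03,0,-0.1,0],[-0.03,0,-0.135,0],[-0.03,0,-0.17,0],[-0.03,0,-0.2,0],[-0.03,0,-0.21,0],[-0.03,0,-0.21,0]])

```text
t: 23.97
tcp_pos: [0.4354, -0.1216, 0.2191]
tool_rot: [0.018, 0.703, -0.021, 0.711]
force: [0.1, -0.3, -1.2]
finger_gap: 0.701
```

Run:
```python
from h import *
pt=optics.camera_params("top");t=optics.snapshot("top")[:,:,::-1];s=optics.snapshot("scene")[:,:,::-1]
a=cv2.resize(t[150:215,260:440],None,fx=4,fy=4,interpolation=cv2.INTER_CUBIC)
b=cv2.resize(s[145:265,225:385],None,fx=4.5,fy=4.5,interpolation=cv2.INTER_CUBIC)[:,:720]
b=cv2.resize(b,(440,330));a2=np.zeros((600,720,3),np.uint8);a2[:260]=a;a2[265:595,:440]=b
cv2.imwrite("pics/f.png",a2)
t=t.astype(int)
for c,h in (((.6579,.0808),.08),((.6546,.013),.091),((.6508,-.0635),.102),((.6474,-.1387),.114)):
    u,v=pix(pt,[*c,h]).round().astype(int);r=6
    ys,xs=np.mgrid[v-r:v+r+1,u-r:u+r+1];P=t[v-r:v+r+1,u-r:u+r+1];w=np.clip(P[...,0]-P[...,2]-15,0,None)
    if w.sum(): X=world(pt,((xs*w).sum()/w.sum(),(ys*w).sum()/w.sum()),h);print(X.round(4),'off carrier',(X[:2]-c).round(4),w.sum())
```

```text
[0.6575 0.0816 0.08  ] off carrier [-0.0004  0.0008] 1017
[0.6554 0.0152 0.091 ] off carrier [0.0008 0.0022] 673
[ 0.6508 -0.0626  0.102 ] off carrier [-0.      0.0009] 340
[ 0.6477 -0.138   0.114 ] off carrier [0.0003 0.0007] 176
```

View pics/f.png

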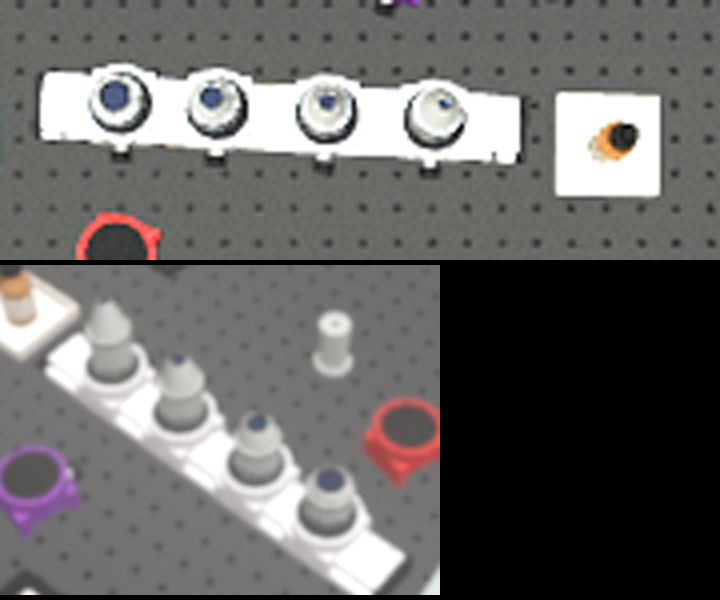

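All four stand upright and within about 2 mm of their pad centres. The longest is next to the oil bottle.

```bash
python3 -c "
from station import manip;print(manip.sign_off())"
```

```text
the job is handed in; nothing more can be done
None
```

All four objectives are on the carriers in order of length, with the longest next to the oil bottle and the shortest at the far end. I handed the job in at about 24 s; no verdict is reported.

- **Set-down:** each was lowered until light contact (a reading of about 5–6 N), released and cleared before the next.
- **Position:** the last top-camera check put each axis within about 2.5 mm of its carrier's centre, against the 13 mm allowed.
- **Upright:** the last pictures showed all four standing upright with lenses up, and the gripper clear of everything.
- **Disagreement:** the top camera gave positions 2–3 mm different along the rail (y) from the scene and wrist cameras. I allowed for this, and it is well inside the tolerance.
- **Not measured:** I checked seating height only by the contact heights (within about 0.1 mm of each height at the grip) and tilt only by eye.

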